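Slide a brass collar round a cranked handle rod and press it home

TASK

Take the brass collar on the bent steel rod in the blue vise and slide it gently along the rod round both corners. Push the stiff copper bush ahead of it until you feel the bush bottom in its dark socket, and hold the collar home with a steady 15 newtons or so for a moment, never pushing with more than 25. Let go with the collar left against the bush, and leave the other things on the bench where they are.

Things in the scene. Friction and masses are not known exactly. Their poses are not given: they have to be found in the camera images.
- fixture: Fixed blue vise (under 145 mm high) holding a round steel rod, 10 mm thick, its axis level at 200 mm. Origin on the bench under the middle of the rod's middle leg. In this frame the rod runs along +y at x = -47.5 mm from a rubber ball tip at y = -152 to corner1, straight (60 degrees off y) to corner2, then along +y at x = 47.5 into a dark socket, 24 mm across, at y = 145 to 219 over the jaws.
- corner1 (a point): First corner of the rod: the point where the axes of its first and middle legs cross, at (-47.5, -27.5, 200) mm in the fixture frame. The rod cuts it with a bend of 30 mm radius at its axis, which begins and ends 17 mm from this point. Axes as fixture.
- corner2 (a point): Second corner of the rod: the point where the axes of its middle and last legs cross, at (47.5, 27.5, 200) mm in the fixture frame; same 30 mm bend. Axes as fixture.
- bush: Copper bush on the last leg: a flange 23 mm across, 6 mm thick, with a thin tail into the socket. Origin at the centre of the flange face met by the collar, at y = 66 to 130 mm in the fixture frame at first; axes as fixture. It slides to +y with 3 to 5 N, stays where left, until after 6 to 40 mm (unknown; y at most 136) its tail hits a hard catch hidden in the socket (gives under 2 mm).
- collar: Round brass collar, 34 mm outside, 14 mm bore, 16 mm long, about 90 g, loose on the rod (2 mm play all round; it hangs about 2 mm below the rod's axis). Origin at its centre, its y axis along the bore, at first along +y of the first leg, 38 to 91 mm before corner1. Against the bush, its centre is 8 mm before the bush's face.
- hammer: Chasing hammer with a wooden handle lying on the bench, 240 mm long; origin at its underside, a bystander to leave alone.
- copper_bowl: Open copper bowl, 110 mm across, 50 mm high; origin at its underside, a bystander to leave alone.
- steel_collar: Spare steel collar lying on the bench, 34 mm across, 16 mm high; origin at its underside, a bystander to leave alone.
- wood_block: Pale wooden block 90 x 60 x 40 mm; origin at its underside, a bystander to leave alone.
- oil_can: Red oil can, 56 mm across, 110 mm high; origin at its underside, a bystander to leave alone.
- doming_punch: Steel punch standing on end, 24 mm across, 82 mm high; origin at its underside, a bystander to leave alone.
- copper_disc: Flat copper disc, 90 mm across, 6 mm thick; origin at its underside, a bystander to leave alone.

How it is judged:
On the way, in this order (a step that is already met when the one before it is completed fails the run):
1. the collar has passed the first corner (y of collar in the frame of fixture above -0.012 m and x of collar in the frame of fixture above -0.03 m), for 0.1 s.
2. the collar has passed the second corner (y of collar in the frame of fixture above 0.045 m and x of collar in the frame of fixture above 0.04 m), for 0.1 s.
3. the bush, bottomed in its socket, is pressed by the collar with 11 N or more for 0.3 s (y of bush in the frame of collar below 0.0105 m and angle between the y axis of collar and the y axis of fixture, either way round below 0.25 rad and x of collar in the frame of fixture above 0.04 m and contact force between collar and bush above 11 N), for 0.3 s.
At the end, for the whole second after the job is handed in: The collar is on the last leg, within 2.5 mm of the bottomed bush and its axis along the leg within 0.25 rad, released and at rest (y of bush in the frame of collar below 0.0105 m and angle between the y axis of collar and the y axis of fixture, either way round below 0.25 rad and x of collar in the frame of fixture above 0.04 m and linear speed of collar below 0.01 m/s and contact force between the fingers and collar below 0.05 N); the robot touches nothing.
It fails at once if the collar presses on the rod or bush with more than 25 N (contact force between collar and fixture above 25 N).
It fails at once if the robot presses on the vise or rod with more than 10 N (contact force between any of the fingers, the arm and fixture above 10 N).
It fails at once if one of the other things on the bench is moved more than 20 mm (distance of any of hammer, copper_bowl, steel_collar, wood_block, oil_can, doming_punch, copper_disc from where it was at the start of the episode above 0.02 m).
It also fails if it takes over 67 s, if anything falls off the work surface, if the arm or the gripper's body presses on something with over 40 N, if the wrist force passes 120 N, or if a joint passes its speed limit or range.

ROBOT

A 6-joint arm with a two-finger parallel gripper is mounted at the origin on the work surface. World frame = base frame: x ahead of the robot, y to its left, z up, the work surface at z = 0. Lengths are in m, angles in rad, forces in N, time in s.
With the tool pointing down it reaches from about 0.325 to 0.9 m from the base axis. Payload 6.1 kg.
Tool frame: the origin (TCP) lies midway between the tips of the shut fingers; the grasp point (between the pads) lies 19 mm behind it; x points along the fingers, y is the direction in which the jaws open and shut, and the axes are right-handed (so a half turn about x gives the same grasp; the last joint's range is limited). The gripper opens to 85 mm and grips with 20 to 120 N. Pads are 22 mm wide; open, the fingers measure 114 mm over their backs; the gripper's body (76 mm by 85 mm) begins 54 mm behind the grasp point. The pads swing forward as they close: fully open they stand 13 mm farther back than shut.
Start: joints at [-1.242, 0.22, 1.526, -0, 1.395, -0.126], TCP at [0.275, -0.561, 0.231] pointing down, gripper open.
Joint ranges: [-2.98, 2.98], [-0.91, 2.08], [0.09, 2.57], [-1.24, 4.39], [0.2, 2.65], [-2.68, 2.68]. Speed limits (rad/s): [2.57, 2.57, 3.01, 3.14, 3.14, 3.14].

INTERFACE

Orientations are given as [roll, pitch, yaw] about the fixed x, y, z axes, in that order (R = Rz(yaw) Ry(pitch) Rx(roll)).
In Python, from plant import movep, move_l, set_joints, gripper_to, hold, inverse_kinematics, observe, get_image, get_calibration, Unreachable, job_done gives the robot as it stands. Calls block until the motion is done:
- movep(position, orientation): joint-space move of the TCP to a pose.
- move_l(position, feed=0.15, rotation=None, max_force=None): straight line of the TCP; rotation=None keeps the orientation; feed is the mean speed in m/s. With max_force (N) it stops when the force on the tool has changed by that much, and returns True; else False.
- set_joints(angles): joint-space move.
- gripper_to(opening, f_grip=None): finger opening in m; f_grip is the grip in N (None keeps the last); returns when the fingers have stopped.
- hold(seconds).
- inverse_kinematics(position, orientation): joint angles nearest the present ones, or None.
- observe(): the state.
- get_image(name): name is "scene" or "top"; returns (picture, depth): 384x512x3 uint8, red, green, blue; 384x512 float32, m along the optical axis (not along the pixel's ray), 0 where there is no reading.
- get_calibration(name): a dict with "intrinsics" (3x3 intrinsics, pixels), "world_from_camera" (4x4, takes a point from camera to world coordinates). Camera axes: x right, y down, z forward; pixel columns grow to the right and rows downward; lengths in m; the calibration is good to about 2 mm. A picture is of the moment at which its call begins. get_calibration takes no time and is no camera call.
A pose or a line that the arm cannot do raises Unreachable and nothing moves.
- job_done(): hands the job in, once; it reports no verdict.
The state is a dict: "time_s": time; "q": joint angles; "joint_velocities": joint speeds; "joint_torque": joint torques, N m; "eef_pos": TCP position; "tcp_rot": TCP orientation; "ft_force": force on the tool from outside, world axes, zero at the start; "torque": the same for the moment, N m; "opening": finger opening in m.
Only numpy, scipy, OpenCV 4.12 (cv2) and the standard library are available. Lean on these libraries where they do the work, as an engineer would, in place of code of your own. Each camera call takes 0.05 s, during which the arm holds its last target.

## Working session

There is one attempt and no reset: what is moved stays moved. The work goes in short steps, each a Python script; the robot and the scene stay as the last script left them, time stands still between calls to the robot, and variables do not carry over. Pictures are saved under pics/ and viewed, and the job is handed in when it is done.

```bash
mkdir -p pics; ls
python3 - <<'E'
from plant import *
import cv2,numpy as np
np.set_printoptions(precision=4,suppress=True)
for n in ("scene","top"):
    im,d=get_image(n); cv2.imwrite(f"pics/{n}0.png",im[:,:,::-1]); np.savez(f"{n}0.npz",im=im,d=d)
    c=get_calibration(n); print(n,c["intrinsics"],c["world_from_camera"])
    cv2.imwrite(f"pics/{n}0.png",cv2.resize(im[:,:,::-1],(800,600)))
print(observe())
E
```

```text
pics
scene [[423.9005   0.     259.126 ]
 [  0.     423.9005 197.4498]
 [  0.       0.       1.    ]] [[ 0.4347  0.6663 -0.6059  1.1246]
 [ 0.9005 -0.3309  0.2821 -0.4382]
 [-0.0125 -0.6682 -0.7439  0.8648]
 [ 0.      0.      0.      1.    ]]
top [[475.5431   0.     258.2788]
 [  0.     475.5431 192.7935]
 [  0.       0.       1.    ]] [[-0.0193 -0.9944  0.1035  0.3919]
 [-0.9998  0.0189 -0.005  -0.1511]
 [ 0.003  -0.1036 -0.9946  1.5232]
 [ 0.      0.      0.      1.    ]]
{'time_s': 0.1, 'q': array([-1.2421,  0.2212,  1.5275,  0.    ,  1.3947, -0.1262]), 'joint_velocities': array([-0.0003, -0.001 , -0.0017, -0.0021, -0.0006, -0.0007]), 'joint_torque': array([  0.0018, -49.8244, -39.0548,  -0.0002,   0.0057,  -0.    ]), 'eef_pos': array([ 0.2744, -0.561 ,  0.2303]), 'tcp_rot': array([-1.7071,  1.569 ,  1.8893]), 'ft_force': array([0.6025, 0.9624, 0.6332]), 'torque': array([ 0.0264,  0.0145, -0.0473]), 'opening': 0.08522161356010281}
```

View pics/scene0.png

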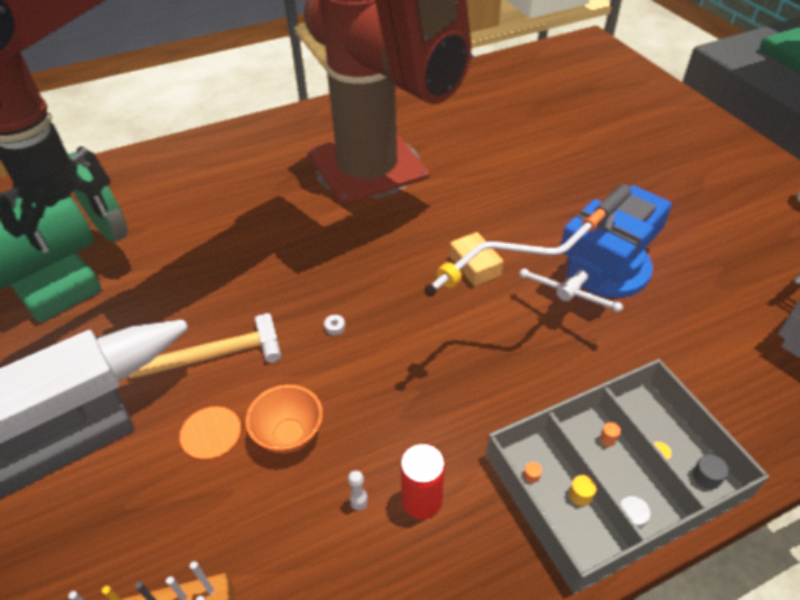

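View pics/top0.png

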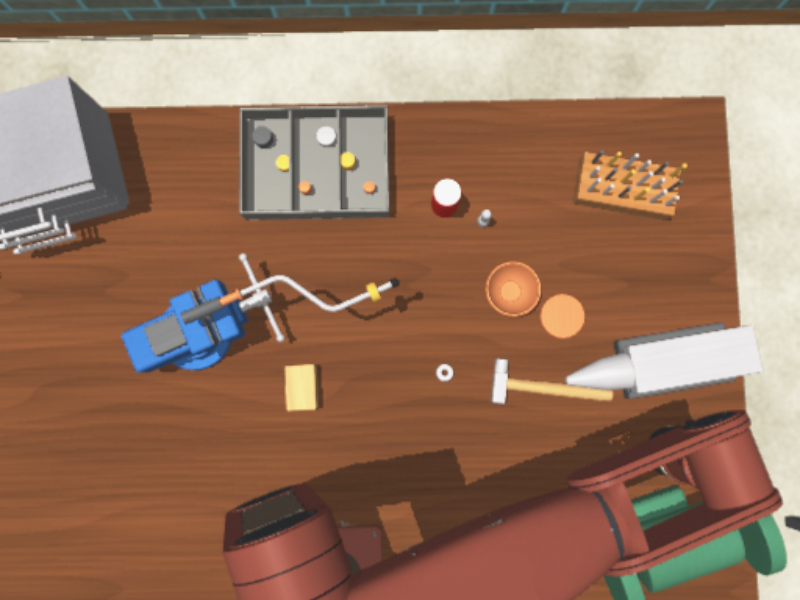

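The top view (800x600) shows the ball tip at (394,283), the collar at (373,292), corner1 near (333,308), corner2 near (281,278), the bush at (230,297) and the socket near (205,310). The scene view shows the same layout. The vise screw handle with its T-bar is under the last leg, and the wood block is nearby but low. Next I'll measure.

```bash
cat > vis.py <<'E'
import numpy as np,cv2
from plant import get_calibration
def ray(n,uv,z):
    c=get_calibration(n);K=c["intrinsics"];T=c["world_from_camera"]
    uv=np.atleast_2d(uv).astype(float)
    d=np.c_[(uv[:,0]-K[0,2])/K[0,0],(uv[:,1]-K[1,2])/K[1,1],np.ones(len(uv))]@T[:3,:3].T
    return T[:3,3]+d*((z-T[2,3])/d[:,2])[:,None]
def cloud(n,d):
    c=get_calibration(n);K=c["intrinsics"];T=c["world_from_camera"]
    v,u=np.indices(d.shape)
    p=np.stack([(u-K[0,2])/K[0,0]*d,(v-K[1,2])/K[1,1]*d,d],-1)@T[:3,:3].T+T[:3,3]
    p[d<=0]=np.nan
    return p
E
python3 - <<'E'
from vis import *
np.set_printoptions(precision=4,suppress=True)
for n in ("scene","top"):
    f=np.load(n+"0.npz");im,d=f["im"],f["d"];p=cloud(n,d)
    hsv=cv2.cvtColor(im,cv2.COLOR_RGB2HSV)
    roi=(p[...,0]>.3)&(p[...,0]<.75)&(p[...,1]>-.35)&(p[...,1]<.35)&(p[...,2]>.17)&(p[...,2]<.235)
    S,V,H=hsv[...,1],hsv[...,2],hsv[...,0]
    ms={"steel":roi&(S<60)&(V>110),"dark":roi&(V<90)&(S<120),"yellow":roi&(H>20)&(H<35)&(S>120),"orange":roi&(H<18)&(S>120)&(V>140)}
    for k,m in ms.items():
        v,u=np.nonzero(m)
        print(n,k,m.sum(), "uv",u.min() if len(u) else 0,u.max() if len(u) else 0,v.min() if len(u) else 0,v.max() if len(u) else 0, "mean",np.median(p[m],0) if m.any() else "", "z range",np.percentile(p[m][:,2],[5,95]) if m.any() else "")
    o=im.copy()
    col=dict(steel=(255,0,255),dark=(0,255,0),yellow=(0,255,255),orange=(0,0,255))
    for k,m in ms.items(): o[m]=col[k]
    if n=="top": crop=o[150:250,70:280]
    else: crop=o[110:200,260:440]
    cv2.imwrite(f"pics/mask_{n}.png",cv2.resize(crop[:,:,::-1],None,fx=3.8,fy=3.8,interpolation=cv2.INTER_NEAREST))
E
```

```text
scene steel 552 uv 276 402 118 184 mean [0.5471 0.0371 0.204 ] z range [0.1995 0.2115]
scene dark 42 uv 273 399 127 188 mean [ 0.5667 -0.1384  0.2041] z range [0.1974 0.2083]
scene yellow 64 uv 282 293 169 178 mean [ 0.5575 -0.1017  0.2125] z range [0.2068 0.2156]
scene orange 97 uv 280 387 133 183 mean [0.5495 0.1476 0.2055] z range [0.1929 0.21  ]
top steel 490 uv 116 250 176 204 mean [0.5385 0.058  0.2042] z range [0.1982 0.2124]
top dark 47 uv 118 254 178 206 mean [ 0.5575 -0.1352  0.2039] z range [0.1991 0.2101]
top yellow 46 uv 235 242 182 190 mean [ 0.5482 -0.1019  0.2114] z range [0.2055 0.2164]
top orange 77 uv 141 243 181 195 mean [0.5428 0.1492 0.2049] z range [0.1986 0.2108]
```

```bash
python3 -c "
import cv2,numpy as np
a=cv2.imread('pics/mask_top.png');b=cv2.imread('pics/mask_scene.png')
w=max(a.shape[1],b.shape[1]);f=lambda i:cv2.copyMakeBorder(i,0,0,0,w-i.shape[1],0)
o=np.vstack([f(a),f(b)]);s=min(800/o.shape[1],600/o.shape[0]);cv2.imwrite('pics/mask2.png',cv2.resize(o,None,fx=s,fy=s))"
```

```text
(no output)
```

View pics/mask2.png

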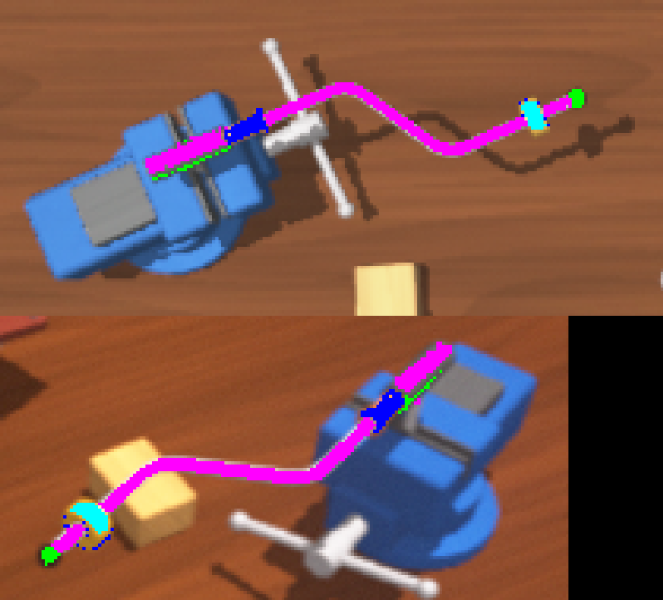

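```bash
cat > fit.py <<'E'
from vis import *
np.set_printoptions(precision=4,suppress=True)
def masks(n,f):
    im,d=f["im"],f["d"];p=cloud(n,d)
    hsv=cv2.cvtColor(im,cv2.COLOR_RGB2HSV)
    roi=(p[...,0]>.3)&(p[...,0]<.75)&(p[...,1]>-.35)&(p[...,1]<.35)&(p[...,2]>.17)&(p[...,2]<.235)
    S,V,H=hsv[...,1],hsv[...,2],hsv[...,0]
    return {"steel":roi&(S<60)&(V>110),"dark":roi&(V<90)&(S<120),"yellow":roi&(H>20)&(H<35)&(S>120),"orange":roi&(H<18)&(S>120)&(V>140)},p
if __name__=="__main__":
  for n in ("scene","top"):
    ms,p=masks(n,np.load(n+"0.npz"))
    g=lambda m,z=.2: ray(n,np.argwhere(m)[:,::-1],z)[:,:2]
    # ball: dark blob with smallest y
    k,l,st,ce=cv2.connectedComponentsWithStats(ms["dark"].astype(np.uint8))
    dk=[(ray(n,ce[i],.2)[0],st[i,4]) for i in range(1,k) if st[i,4]>8]; print(n,"dark",dk)
    ball=min(dk,key=lambda t:t[0][1])[0][:2]
    st_=g(ms["steel"]); 
    th=np.radians(-20) if False else None
    # initial: yaw guess from top-view picture ~ 20deg
    yaw=np.radians(18); R=lambda a:np.array([[np.cos(a),-np.sin(a)],[np.sin(a),np.cos(a)]])
    o=ball-R(yaw)@np.array([-.0475,-.152])
    for it in range(8):
        q=(st_-o)@R(yaw)
        legs=[]
        d60=np.array([np.sin(np.pi/3),.5]);n60=np.array([-.5,np.sin(np.pi/3)])
        a1=(abs(q[:,0]+.0475)<.012)&(q[:,1]>-.145)&(q[:,1]<-.05)
        a2=(abs(q@n60)<.012)&(abs(q@d60)<.032)
        a3=(abs(q[:,0]-.0475)<.012)&(q[:,1]>.05)&(q[:,1]<.09)
        L=[]
        for a in (a1,a2,a3):
            v=cv2.fitLine(st_[a].astype(np.float32),cv2.DIST_HUBER,0,.01,.01).ravel().astype(float); L.append((v[:2]*np.sign(v[1]),v[2:]))
        def X(A,B):
            t=np.linalg.solve(np.c_[A[0],-B[0]],B[1]-A[1]);return A[1]+A[0]*t[0]
        c1,c2=X(L[0],L[1]),X(L[1],L[2])
        ang=[np.arctan2(-v[0][0],v[0][1]) for v in L]
        yc=np.arctan2(*(c2-c1)[::-1])-np.arctan2(.055,.095)
        o=(c1+c2)/2; yaw=ang[0]
    print("origin",o,"yaw legs",ang[0],ang[1]+np.pi/3,ang[2],"corners",yc,"len",np.linalg.norm(c2-c1),"(.1098)",c1,c2,[a.sum() for a in (a1,a2,a3)])
    print("ball in fix",(ball-o)@R(yaw))
    for kk in("yellow","orange"):
        q=(g(ms[kk])-o)@R(yaw)
        if kk=="yellow": s=(abs(q[:,0]+.0475)<.02)
        else: s=(abs(q[:,0]-.0475)<.02)
        q=q[s]; print(kk,"y range",np.percentile(q[:,1],[0,3,50,97,100]),"x",q[:,0].min(),q[:,0].max())
        if kk=="orange":
            for y0 in np.arange(.05,.16,.004):
                b=(q[:,1]>=y0)&(q[:,1]<y0+.004)
                if b.any(): print("  %.3f n=%d x %.4f..%.4f"%(y0,b.sum(),q[b,0].min(),q[b,0].max()))
        Q=(p[ms[kk]][:,:2]-o)@R(yaw); Q=Q[s]; print(" depth-based y",np.percentile(Q[:,1],[3,50,97]))
E
python3 fit.py
```

```text
scene dark [(array([0.5418, 0.187 , 0.2   ]), np.int32(18)), (array([ 0.5662, -0.1396,  0.2   ]), np.int32(23))]Traceback (most recent call last):
  File "fit.py", line 31, in <module>
    v=cv2.fitLine(st_[a].astype(np.float32),cv2.DIST_HUBER,0,.01,.01).ravel().astype(float); L.append((v[:2]*np.sign(v[1]),v[2:]))
      ~~~~~~~~~~~^^^^^^^^^^^^^^^^^^^^^^^^^^^^^^^^^^^^^^^^^^^^^^^^^^^^
cv2.error: OpenCV(4.12.0) /io/opencv/modules/imgproc/src/linefit.cpp:50: error: (-215:Assertion failed) count > 0 in function 'fitLine2D_wods'
```

```bash
sed -i 's/radians(18)/radians(23)/; s/for it in range(8):/for it in range(10):\n        tol=.025 if it<4 else .010/; s/<\.012)/<tol)/g' fit.py; python3 fit.py
```

```text
scene dark [(array([0.5418, 0.187 , 0.2   ]), np.int32(18)), (array([ 0.5662, -0.1396,  0.2   ]), np.int32(23))]
origin [0.5509 0.019 ] yaw legs 0.40232844132142137 0.3973988479990267 0.400201152409779 corners 0.39620185194721824 len 0.10997216606467462 (.1098) [ 0.5177 -0.0248] [0.5842 0.0628] [np.int64(107), np.int64(115), np.int64(55)]
ball in fix [-0.0481 -0.1519]
yellow y range [-0.1126 -0.1107 -0.1032 -0.0947 -0.0933] x -0.06477812014598415 -0.03388628260132575
 depth-based y [-0.1189 -0.1128 -0.1067]
orange y range [0.1031 0.1083 0.1298 0.1524 0.154 ] x 0.03637322056538578 0.05656256089107235
  0.102 n=2 x 0.0548..0.0566
  0.106 n=2 x 0.0547..0.0565
  0.110 n=5 x 0.0383..0.0565
  0.114 n=9 x 0.0364..0.0546
  0.118 n=9 x 0.0400..0.0546
  0.122 n=7 x 0.0381..0.0527
  0.126 n=8 x 0.0416..0.0545
  0.130 n=5 x 0.0435..0.0545
  0.134 n=8 x 0.0416..0.0544
  0.138 n=6 x 0.0415..0.0544
  0.142 n=8 x 0.0396..0.0543
  0.146 n=6 x 0.0395..0.0524
  0.150 n=5 x 0.0394..0.0487
  0.154 n=1 x 0.0412..0.0412
 depth-based y [0.1055 0.1231 0.1448]
top dark [(array([ 0.5648, -0.1412,  0.2   ]), np
[... 183 characters left out ...]
0.10983715146449166 (.1098) [ 0.5163 -0.0269] [0.5816 0.0614] [np.int64(98), np.int64(73), np.int64(52)]
ball in fix [-0.0478 -0.152 ]
yellow y range [-0.117  -0.1166 -0.1103 -0.104  -0.1033] x -0.05966371606020424 -0.033299988847815695
 depth-based y [-0.1165 -0.1102 -0.1039]
orange y range [0.108  0.1095 0.1251 0.1448 0.1459] x 0.03771781546795767 0.05932905634409289
  0.106 n=4 x 0.0403..0.0582
  0.110 n=11 x 0.0377..0.0593
  0.114 n=7 x 0.0426..0.0553
  0.118 n=8 x 0.0412..0.0550
  0.122 n=7 x 0.0435..0.0535
  0.126 n=8 x 0.0420..0.0547
  0.130 n=7 x 0.0417..0.0544
  0.134 n=6 x 0.0429..0.0529
  0.138 n=7 x 0.0414..0.0515
  0.142 n=6 x 0.0411..0.0526
 depth-based y [0.1083 0.1237 0.1442]
```

Both views agree: the fixture origin is about (0.550, 0.018) with yaw about 0.402. The collar is at y≈-0.110 and the bush face at y≈+0.108. Next I'll write path helpers and check IK.

```bash
cat > rod.py <<'E'
import numpy as np, json
from plant import *
np.set_printoptions(precision=4,suppress=True)
O=np.array([.550,.0181]); YAW=.402
C,S=np.cos(YAW),np.sin(YAW); RF=np.array([[C,-S],[S,C]])
r=.030; t=r*np.tan(np.pi/6); A=r*np.pi/3; M=np.hypot(.095,.055)-2*t
y1=-.0275-t; y2=.0275+t   # s=0 at start of bend1
def fpath(s):
    """fixture-frame xy, heading offset a (0 on legs, -60deg mid)"""
    u=np.array([np.sin(np.pi/3),.5])
    if s<0: return np.array([-.0475,y1+s]),0.
    if s<A: f=s/r; return np.array([-.0475+r*(1-np.cos(f)),y1+r*np.sin(f)]),-f
    s-=A
    if s<M: return np.array([-.0475,-.0275])+u*(t+s),-np.pi/3
    s-=M
    if s<A: f=np.pi/3-s/r; return np.array([.0475-r*(1-np.cos(f)),y2-r*np.sin(f)]),-f
    s-=A
    return np.array([.0475,y2+s]),0.
def s_last(y): return 2*A+M+y-y2
FLIP=0.
def pose(s,off=(0,0)):
    p,a=fpath(s); w=O+RF@p+np.array(off)
    return w,[0,np.pi/2,YAW+a-np.pi/2+FLIP]
def wfix(w): return RF.T@(np.asarray(w)[:2]-O)
E
python3 - <<'E'
import rod; from rod import *
for fl in (0,np.pi):
    rod.FLIP=fl
    for s in (-.065,0,A,A+M,2*A+M,s_last(.125)):
        w,o=pose(s); print(fl,round(s,4),w,inverse_kinematics([*w,.177],o))
F=[]
for i in range(10): F.append(observe()["ft_force"]); hold(.02)
print(np.mean(F,0),np.std(F,0),observe()["time_s"])
E
```

```text
0 -0.065 [ 0.5493 -0.1016] [-0.324   0.1076  1.7582 -0.      1.2757 -0.726 ]
0 0 [ 0.5238 -0.0417] [-0.2296  0.0284  1.8418 -0.      1.2714 -0.6316]
0 0.0314 [ 0.5275 -0.012 ] [-0.1722  0.0336  1.8365 -0.      1.2715  0.473 ]
0 0.1065 [0.5725 0.0482] [-0.0533  0.1452  1.7168 -0.      1.2795  0.5919]
0 0.138 [0.5762 0.0779] [-0.0012  0.1613  1.6988 -0.      1.2815 -0.4032]
0 0.2181 [0.5448 0.1517] [ 0.1322  0.1241  1.7403 -0.      1.2772 -0.2698]
3.141592653589793 -0.065 [ 0.5493 -0.1016] [-0.324   0.1076  1.7582  0.      1.2757  2.4156]
3.141592653589793 0 [ 0.5238 -0.0417] [-0.2296  0.0284  1.8418  0.      1.2714  2.51  ]
3.141592653589793 0.0314 [ 0.5275 -0.012 ] [-0.1722  0.0336  1.8365 -0.      1.2715 -2.6686]
3.141592653589793 0.1065 [0.5725 0.0482] [-0.0533  0.1452  1.7168 -0.      1.2795 -2.5497]
3.141592653589793 0.138 [0.5762 0.0779] None
3.141592653589793 0.2181 [0.5448 0.1517] None
[ 0.1777 -0.1299  0.0795] [0.3645 0.6127 0.5362] 0.2667
```

Run:
```python
from rod import *
s=-.110-y1
w,o=pose(s)
movep([*w,.28],o)
gripper_to(.065,40)
print(move_l([*w,.177],feed=.1,max_force=6))
s_=observe();print(s_["time_s"],s_["eef_pos"],s_["tcp_rot"],w,s_["ft_force"],s_["opening"])
import cv2
o2=[]
for n in("scene","top"):
    im,d=get_image(n)
    c=im[90:210,210:370] if n=="scene" else im[130:250,150:310]
    o2.append(cv2.resize(c[:,:,::-1],(400,300),interpolation=cv2.INTER_CUBIC))
cv2.imwrite("pics/g1.png",np.hstack(o2))
```

```text
False
3.7333 [ 0.5499 -0.1019  0.1779] [ 0.8201  1.5692 -0.3487] [ 0.5493 -0.1017] [ 0.0985 -0.7212 -0.7395] 0.06516743540997977
```

View pics/g1.png

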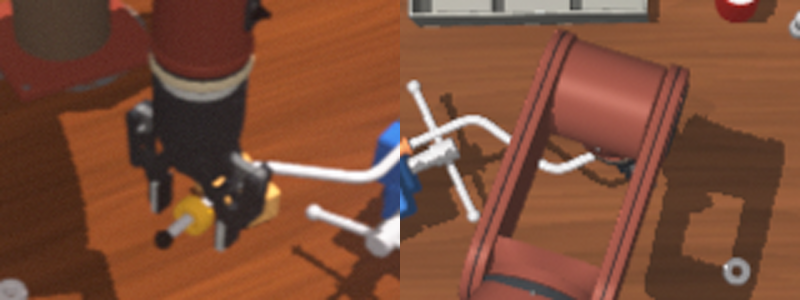

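The scene crop shows the brass collar at (192,213), between the finger tips at (160,200) and (228,230). I'll close in stages and watch the lateral force.

```bash
cat >> rod.py <<'E'
def ft(n=5,dt=.01):
    F=[]
    for i in range(n): F.append(observe()["ft_force"]); hold(dt)
    return np.mean(F,0)
def tl(F,a):
    "world force -> (lateral along jaw, axial along rod forward, z)"
    h=YAW+a; e=np.array([np.cos(h),np.sin(h)]); f=np.array([-np.sin(h),np.cos(h)])
    return np.array([F[:2]@e,F[:2]@f,F[2]])
E
python3 - <<'E'
from rod import *
b=ft(10)
print("bias",tl(b,0))
for op in (.042,.038,.036,.035):
    gripper_to(op,20); print(op,observe()["opening"],tl(ft(),0)-tl(b,0))
gripper_to(.030,20); print(observe()["opening"],tl(ft(),0)-tl(b,0),observe()["time_s"])
E
```

```text
bias [-0.2136  0.0701  0.2368]
0.042 0.04214347139649512 [ 0.2044 -0.231   0.1022]
0.038 0.03839076566532839 [ 0.5637  0.1585 -0.0911]
0.036 0.03582146164274424 [ 0.1443  0.0788 -0.1495]
0.035 0.03506907354833191 [ 0.0204 -0.068  -0.2262]
0.03218970690941596 [0.9362 0.7063 0.089 ] 5.3417
```

Run:
```python
from rod import *
gripper_to(.028,45); print(observe()["opening"],tl(ft(),0),observe()["eef_pos"],observe()["time_s"])
import cv2
im,d=get_image("scene")
cv2.imwrite("pics/g2.png",cv2.resize(im[140:200,250:330][:,:,::-1],(800,600),interpolation=cv2.INTER_CUBIC))
```

```text
0.032212969788885416 [0.5383 0.2468 1.1872] [ 0.5494 -0.1017  0.1771] 5.6
```

View pics/g2.png

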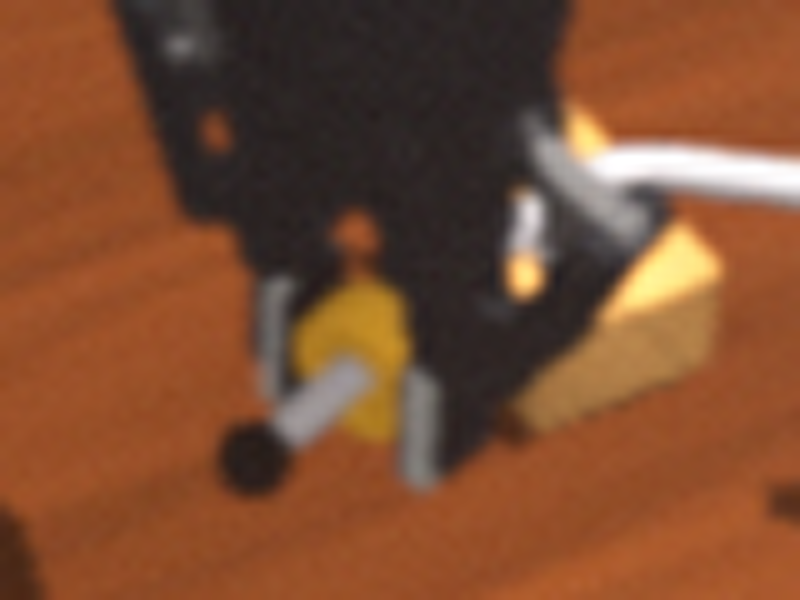

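The pads hold the collar's sides, with the collar face at about (350,360) and the pads at (270,340) and (420,430). I'll lift 2 mm to centre the bore, then start sliding with force feedback.

```bash
cat >> rod.py <<'E'
import os
def load():
    return json.load(open("st.json")) if os.path.exists("st.json") else None
def slide(st,s_end,ds=.004,feed=.04,kl=.00025,kz=.00025,lim=7,stop_ax=-9,verbose=True):
    b=np.array(st["bias"])
    while st["s"]<s_end-1e-6:
        s=min(st["s"]+ds,s_end); w,o=pose(s,st["off"])
        hit=move_l([*w,st["z"]],feed=feed,rotation=o,max_force=lim)
        ob=observe(); _,a=fpath(s); F=tl(ft(3,.005)-b,a)
        st["s"]=s
        if verbose: print("s%.1f y%s lat %.1f ax %.1f z %.1f off %s z%.1f t%.2f %s"%(s*1e3,wfix(ob["eef_pos"])*1e3,*F,np.array(st["off"])*1e3,st["z"]*1e3,ob["time_s"],"HIT" if hit else ""))
        h=YAW+a; e=np.array([np.cos(h),np.sin(h)])
        if abs(F[0])>1.0: st["off"]=list(np.array(st["off"])+e*kl*F[0])
        if abs(F[2])>1.5: st["z"]+=kz*F[2]
        json.dump(st,open("st.json","w"))
        if hit or F[1]<stop_ax or max(abs(F[0]),abs(F[2]))>10: print("STOP",F,hit); return False
    return True
E
python3 - <<'E'
from rod import *
b=ft(10); ob=observe()
s=-.110-y1; w,o=pose(s)
print(b,move_l([*w,.1790],feed=.02,max_force=5),tl(ft(),0))
print(observe()["eef_pos"],observe()["time_s"])
b=ft(10); print(b)
st=dict(s=s,off=[0,0],z=.179,bias=[0,0,float(b[2])*0-.5])
slide(st,s+.024)
E
```

```text
[0.2642 0.3761 1.2706] False [-0.0205  0.2059 -1.0579]
[ 0.5491 -0.1017  0.1787] 6.025
[-0.1255 -0.053  -0.7689]
s-61.2 y[ -47.5479 -105.6662] lat -0.1 ax 0.2 z -0.4 off [0. 0.] z179.0 t6.36 
s-57.2 y[ -47.4826 -101.7401] lat -0.4 ax 0.2 z -0.1 off [0. 0.] z179.0 t6.63 
s-53.2 y[-47.4731 -97.7667] lat 1.3 ax 0.3 z -0.2 off [0. 0.] z179.0 t6.91 
s-49.2 y[-47.1446 -93.7663] lat -0.0 ax -0.1 z -1.0 off [0.3102 0.1319] z179.0 t7.18 
s-45.2 y[-47.159  -89.7534] lat -0.3 ax -0.0 z -0.1 off [0.3102 0.1319] z179.0 t7.46 
s-41.2 y[-47.1533 -85.7776] lat -0.1 ax -0.9 z -1.0 off [0.3102 0.1319] z179.0 t7.73
```

```bash
sed -i 's/abs(F\[0\])>1.0/abs(F[0])>1.5/' rod.py
python3 - <<'E'
from rod import *
st=load()
slide(st,-.004) and slide(st,A+.008,ds=.003,feed=.03)
E
```

```text
s-37.2 y[-47.1467 -81.7364] lat 0.1 ax 0.1 z -0.7 off [0.3102 0.1319] z179.0 t8.01 
s-33.2 y[-47.1473 -77.7687] lat -0.3 ax -0.2 z -0.2 off [0.3102 0.1319] z179.0 t8.28 
s-29.2 y[-47.1406 -73.7549] lat -0.2 ax -0.4 z -0.3 off [0.3102 0.1319] z179.0 t8.56 
s-25.2 y[-47.159  -69.7577] lat -0.2 ax -0.0 z -0.4 off [0.3102 0.1319] z179.0 t8.83 
s-21.2 y[-47.1534 -65.7583] lat 0.4 ax -0.2 z -0.2 off [0.3102 0.1319] z179.0 t9.11 
s-17.2 y[-47.1636 -61.7544] lat -0.4 ax 0.1 z -0.8 off [0.3102 0.1319] z179.0 t9.38 
s-13.2 y[-47.1676 -57.7738] lat -0.2 ax 0.2 z -0.3 off [0.3102 0.1319] z179.0 t9.66 
s-9.2 y[-47.1512 -53.7692] lat 0.1 ax -0.0 z -0.4 off [0.3102 0.1319] z179.0 t9.93 
s-5.2 y[-47.1823 -49.7639] lat 0.2 ax 0.2 z -0.6 off [0.3102 0.1319] z179.0 t10.21 
s-4.0 y[-47.1526 -48.7969] lat -0.3 ax -0.0 z -0.8 off [0.3102 0.1319] z179.0 t10.48 
s-1.0 y[-47.1597 -45.6402] lat -0.1 ax 0.2 z -0.4 off [0.3102 0.1319] z179.0 t10.76 
s2.0 y[-47.0798 -42.7898] lat -0.5 ax 0.3 z -0.9 off [0.3102 0.1319] z179.0 t11.03 
s5.0 y[-46.7419 -39.9311] lat -0.0 ax -0.1 z -0.9 off [0.3102 0.1319] z179.0 t11
[... 323 characters left out ...]
1319] z179.0 t12.41 
s20.0 y[-40.7864 -26.3654] lat -0.2 ax -0.3 z -0.5 off [0.3102 0.1319] z179.0 t12.68 
s23.0 y[-38.8304 -24.1133] lat -0.5 ax -0.8 z -0.4 off [0.3102 0.1319] z179.0 t12.96 
s26.0 y[-36.6491 -22.081 ] lat -0.3 ax -0.4 z -0.5 off [0.3102 0.1319] z179.0 t13.23 
s29.0 y[-34.2732 -20.2105] lat 0.1 ax 0.1 z -0.9 off [0.3102 0.1319] z179.0 t13.51 
s32.0 y[-31.7456 -18.6185] lat -0.6 ax 0.5 z -0.4 off [0.3102 0.1319] z179.0 t13.78 
s35.0 y[-28.9781 -17.0075] lat 0.1 ax 0.0 z -0.6 off [0.3102 0.1319] z179.0 t14.06 
s38.0 y[-26.3256 -15.4805] lat 0.4 ax -0.4 z -0.6 off [0.3102 0.1319] z179.0 t14.33 
s39.4 y[-25.174  -14.8172] lat 0.0 ax -0.3 z -0.4 off [0.3102 0.1319] z179.0 t14.61
```

Corner 1 passed with almost no force. I'll take a quick look to confirm the collar is following, then continue.

Run:
```python
from rod import *
import cv2
st=load()
im,d=get_image("scene")
cv2.imwrite("pics/g3.png",cv2.resize(im[120:195,260:360][:,:,::-1],(600,450),interpolation=cv2.INTER_CUBIC))
slide(st,A+M-.006) and slide(st,2*A+M+.008,ds=.003,feed=.03)
```

```text
s43.4 y[-21.5947 -12.7271] lat -0.3 ax 0.7 z -1.0 off [0.3102 0.1319] z179.0 t14.93 
s47.4 y[-18.0953 -10.7083] lat -0.1 ax 0.6 z -0.5 off [0.3102 0.1319] z179.0 t15.21 
s51.4 y[-14.6392  -8.7236] lat -0.4 ax -0.1 z -0.7 off [0.3102 0.1319] z179.0 t15.48 
s55.4 y[-11.236   -6.7434] lat -0.4 ax 0.3 z -0.9 off [0.3102 0.1319] z179.0 t15.76 
s59.4 y[-7.7368 -4.7536] lat 0.1 ax -0.0 z -0.4 off [0.3102 0.1319] z179.0 t16.03 
s63.4 y[-4.2696 -2.7383] lat 0.0 ax -0.4 z -0.7 off [0.3102 0.1319] z179.0 t16.31 
s67.4 y[-0.8029 -0.73  ] lat 0.2 ax -0.5 z -0.5 off [0.3102 0.1319] z179.0 t16.58 
s71.4 y[2.668  1.2606] lat 0.2 ax -0.5 z -0.8 off [0.3102 0.1319] z179.0 t16.86 
s75.4 y[6.1344 3.2739] lat 0.5 ax 0.3 z -0.9 off [0.3102 0.1319] z179.0 t17.13 
s79.4 y[9.6013 5.2744] lat 0.3 ax 0.1 z -1.0 off [0.3102 0.1319] z179.0 t17.41 
s83.4 y[13.0704  7.2831] lat 0.1 ax -0.1 z -0.7 off [0.3102 0.1319] z179.0 t17.68 
s87.4 y[16.516   9.2766] lat -0.2 ax -0.1 z -0.1 off [0.3102 0.1319] z179.0 t17.96 
s91.4 y[19.9652 11.2796] lat 0.1 ax 0.4 z -0.6 off [0.3102 0.1319] z179.0 t18.23 
s95.4 y[23.4643 13.2
[... 874 characters left out ...]
02 0.1319] z179.0 t21.26 
s127.5 y[45.9582 34.5199] lat 0.3 ax -0.1 z -0.9 off [0.3102 0.1319] z179.0 t21.53 
s130.5 y[46.8552 37.3954] lat 0.2 ax -0.5 z -0.6 off [0.3102 0.1319] z179.0 t21.81 
s133.5 y[47.4646 40.3119] lat -0.8 ax -0.1 z -0.1 off [0.3102 0.1319] z179.0 t22.08 
s136.5 y[47.7784 43.2932] lat -0.4 ax -0.1 z -0.1 off [0.3102 0.1319] z179.0 t22.36 
s139.5 y[47.8043 46.3269] lat -0.1 ax -0.2 z -0.6 off [0.3102 0.1319] z179.0 t22.63 
s142.5 y[47.83   49.5147] lat -0.2 ax -0.7 z -0.4 off [0.3102 0.1319] z179.0 t22.91 
s145.5 y[47.8598 52.5966] lat 0.3 ax -0.1 z -0.8 off [0.3102 0.1319] z179.0 t23.18 
s146.0 y[47.839  52.8196] lat 0.4 ax -0.3 z -0.8 off [0.3102 0.1319] z179.0 t23.46
```

View pics/g3.png

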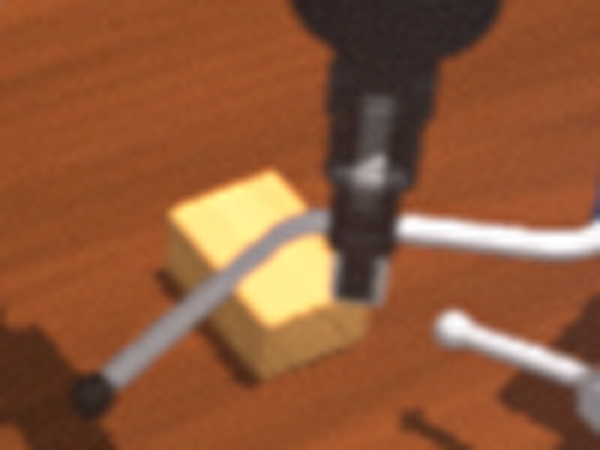

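The picture shows the first leg empty from the ball (92,393) to the bend, with the fingers around the rod at (360,260), so the collar went along. Now I'll run down the last leg, slowing before the bush.

Run:
```python
from rod import *
st=load()
slide(st,s_last(.094)) and slide(st,s_last(.131),ds=.0015,feed=.012,lim=6,stop_ax=-7.5)
```

```text
s150.0 y[47.822  57.1044] lat -0.3 ax 0.1 z -0.2 off [0.3102 0.1319] z179.0 t23.73 
s154.0 y[47.8299 61.1086] lat -0.3 ax -0.0 z 0.2 off [0.3102 0.1319] z179.0 t24.01 
s158.0 y[47.846  65.0707] lat -0.2 ax -0.3 z -0.1 off [0.3102 0.1319] z179.0 t24.28 
s162.0 y[47.8184 69.0594] lat 0.1 ax 0.3 z -0.7 off [0.3102 0.1319] z179.0 t24.56 
s166.0 y[47.8378 73.0651] lat 0.1 ax -0.7 z -0.7 off [0.3102 0.1319] z179.0 t24.83 
s170.0 y[47.8301 77.0868] lat 0.2 ax -0.2 z -0.7 off [0.3102 0.1319] z179.0 t25.11 
s174.0 y[47.8461 81.0571] lat 0.5 ax -0.1 z -0.6 off [0.3102 0.1319] z179.0 t25.38 
s178.0 y[47.8346 85.0689] lat 0.2 ax 0.2 z -0.2 off [0.3102 0.1319] z179.0 t25.66 
s182.0 y[47.8348 89.0581] lat 0.0 ax -0.4 z -0.7 off [0.3102 0.1319] z179.0 t25.93 
s186.0 y[47.8385 93.0481] lat -0.2 ax -0.3 z -0.1 off [0.3102 0.1319] z179.0 t26.21 
s187.1 y[47.8307 94.0234] lat 0.3 ax -0.3 z -0.4 off [0.3102 0.1319] z179.0 t26.48 
s188.6 y[47.8341 95.5589] lat -0.6 ax 0.1 z -0.2 off [0.3102 0.1319] z179.0 t26.78 
s190.1 y[47.8296 97.1067] lat -0.1 ax -0.1 z -0.1 off [0.3102 0.1319] z179.0 t27.08 
s191.6 
[... 625 characters left out ...]
lat -0.0 ax -1.8 z -0.4 off [0.3102 0.1319] z179.0 t29.48 
s203.6 y[ 47.8366 110.6401] lat 0.5 ax -2.2 z -0.8 off [0.3102 0.1319] z179.0 t29.78 
s205.1 y[ 47.8326 112.1505] lat 0.0 ax -2.0 z -0.7 off [0.3102 0.1319] z179.0 t30.08 
s206.6 y[ 47.8234 113.6474] lat -0.4 ax -2.6 z -0.1 off [0.3102 0.1319] z179.0 t30.38 
s208.1 y[ 47.8386 115.1434] lat 0.2 ax -2.6 z -1.0 off [0.3102 0.1319] z179.0 t30.68 
s209.6 y[ 47.8206 116.6532] lat -0.3 ax -2.5 z -0.2 off [0.3102 0.1319] z179.0 t30.98 
s211.1 y[ 47.8153 118.141 ] lat 0.2 ax -2.1 z -0.5 off [0.3102 0.1319] z179.0 t31.28 
s212.6 y[ 47.4782 118.3203] lat 0.0 ax -0.8 z 0.1 off [0.3102 0.1319] z179.0 t31.52 HIT
STOP [ 0.0349 -0.7573  0.0684] True
```

It bottomed with the collar centre near y≈118.3 mm. Now I'll load it up in 0.3 mm steps to about 15 N.

```bash
cat > press.py <<'E'
from rod import *
st=load(); b=np.array(st["bias"]); s=s_last(.1178); prev=0
for i in range(24):
    w,o=pose(s,st["off"]); move_l([*w,st["z"]],feed=.01,rotation=o)
    F=tl(ft(6,.01)-b,0); ob=observe(); print("s%.2f y%s F %s op %.4f t%.2f"%(s*1e3,wfix(ob["eef_pos"])*1e3,F,ob["opening"],ob["time_s"]))
    st["s"]=s; json.dump(st,open("st.json","w"))
    if F[1]<-13.5 or np.linalg.norm(F)>17: break
    slope=max(abs(F[1])-abs(prev),0); prev=F[1]
    s+=.0003 if F[1]>-9 else .0002
E
python3 press.py
```

```text
s210.94 y[ 47.6774 117.995 ] F [ 0.2973 -0.166  -0.5107] op 0.0316 t31.88
s211.24 y[ 47.7864 118.1692] F [ 0.22    0.2963 -0.4237] op 0.0314 t32.17
s211.54 y[ 47.8412 118.3847] F [-0.3616 -0.2846 -0.4549] op 0.0320 t32.48
s211.84 y[ 47.8313 118.3823] F [-0.0439 -2.4426 -1.0927] op 0.0317 t32.77
s212.14 y[ 47.8133 118.4171] F [-0.151  -5.1352 -1.4827] op 0.0318 t33.08
s212.44 y[ 47.8354 118.4019] F [ 0.2969 -6.4598 -1.639 ] op 0.0317 t33.38
s212.74 y[ 47.8442 118.4169] F [ 0.2391 -7.4201 -1.9321] op 0.0320 t33.67
s213.04 y[ 47.8613 118.4448] F [-0.0723 -8.2555 -1.8546] op 0.0314 t33.98
s213.34 y[ 47.8489 118.4271] F [-0.3098 -9.5033 -2.1337] op 0.0318 t34.27
s213.54 y[ 47.8299 118.4317] F [ -0.1641 -10.0815  -1.9624] op 0.0316 t34.58
s213.74 y[ 47.8416 118.4674] F [  0.2533 -10.6359  -2.024 ] op 0.0317 t34.88
s213.94 y[ 47.8413 118.4357] F [ -0.1962 -11.3265  -2.2006] op 0.0314 t35.17
s214.14 y[ 47.8309 118.4785] F [  0.2798 -11.9318  -2.403 ] op 0.0320 t35.48
s214.34 y[ 47.8263 118.4603] F [ -0.2161 -12.8143  -2.3652] op 0.0317 t35.77
s214.54 y[ 47.8364 118.4813] F [ -0.2922 -13.352   -2.8254] op 0.0318 t36.08
s214.74 y[ 47.8317 118.4698] F [ -0.144  -14.332   -2.7363] op 0.0317 t36.38
```

Run:
```python
from rod import *
st=load(); b=np.array(st["bias"])
s=st["s"]+.0002; w,o=pose(s,st["off"]); move_l([*w,st["z"]],feed=.01,rotation=o)
for i in range(4): print(tl(ft(6,.03)-b,0),observe()["time_s"])
# relax to light push
for k in range(12):
    s-=.0004; w,o=pose(s,st["off"]); move_l([*w,st["z"]],feed=.01,rotation=o)
    F=tl(ft(4,.01)-b,0); print(s*1e3,F)
    if F[1]>-3: break
# lower to let the collar hang on the rod
st["s"]=s; json.dump(st,open("st.json","w"))
print(wfix(observe()["eef_pos"])*1e3,observe()["time_s"])
```

```text
[ -0.4111 -14.9378  -2.6186] 36.825
[ -0.2065 -14.9365  -3.3451] 37.025
[ -0.0496 -14.3818  -3.3285] 37.225
[ -0.267  -14.7389  -3.109 ] 37.425
214.5428208452303 [ -0.0299 -13.461   -2.7652]
214.1428208452303 [ -0.1352 -12.1587  -2.322 ]
213.74282084523028 [ -0.1631 -10.6695  -2.3186]
213.34282084523025 [ 0.0111 -9.1752 -2.2054]
212.94282084523024 [ 0.1066 -8.1627 -2.0151]
212.54282084523024 [ 0.08   -6.2111 -2.0768]
212.14282084523023 [-0.6062 -5.443  -1.2959]
211.74282084523023 [ 0.0624 -5.0401 -0.9291]
211.3428208452302 [-0.4176 -2.537  -1.585 ]
[ 47.8455 118.4306] 39.975
```

Run:
```python
from rod import *
st=load(); b=np.array(st["bias"]); w,o=pose(st["s"],st["off"])
print(move_l([*w,st["z"]-.0015],feed=.01,rotation=o,max_force=5), tl(ft()-b,0))
gripper_to(.040); gripper_to(.06)
print(tl(ft()-b,0),observe()["opening"])
print(move_l([*w,.29],feed=.1,max_force=5),observe()["time_s"])
movep([.36,-.12,.36],[0,np.pi/2,YAW-np.pi/2])
import cv2
for n in("scene","top"):
    im,d=get_image(n); np.savez(n+"9.npz",im=im,d=d)
    cv2.imwrite(f"pics/{n}9.png",cv2.resize(im[:,:,::-1],(800,600)))
print(observe()["time_s"],observe()["ft_force"])
```

```text
False [ 0.6961 -1.7089 -0.2897]
[-0.3669 -0.4462  0.3791] 0.060178504709254454
False 42.2167
43.575 [-0.4391  0.8737 -0.7576]
```

Run:
```python
from rod import *
from fit import masks,ray
for n in("scene","top"):
    ms,p=masks(n,np.load(n+"9.npz"))
    for k in("yellow","orange"):
        q=(ray(n,np.argwhere(ms[k])[:,::-1],.2)[:,:2]-O)@RF; q=q[abs(q[:,0]-.0475)<.022]
        if len(q): print(n,k,len(q),np.percentile(q[:,1],[0,3,50,97,100]),np.median(q[:,0]))
```

```text
scene yellow 48 [0.1205 0.1221 0.1302 0.1399 0.1415] 0.04738354479039823
scene orange 40 [0.0928 0.0943 0.142  0.1541 0.1545] 0.05104976314734251
top yellow 50 [0.1125 0.1129 0.1196 0.1266 0.1271] 0.048388826131312956
top orange 34 [0.1144 0.1277 0.1351 0.1453 0.1457] 0.04631240994935791
```

View pics/scene9.png

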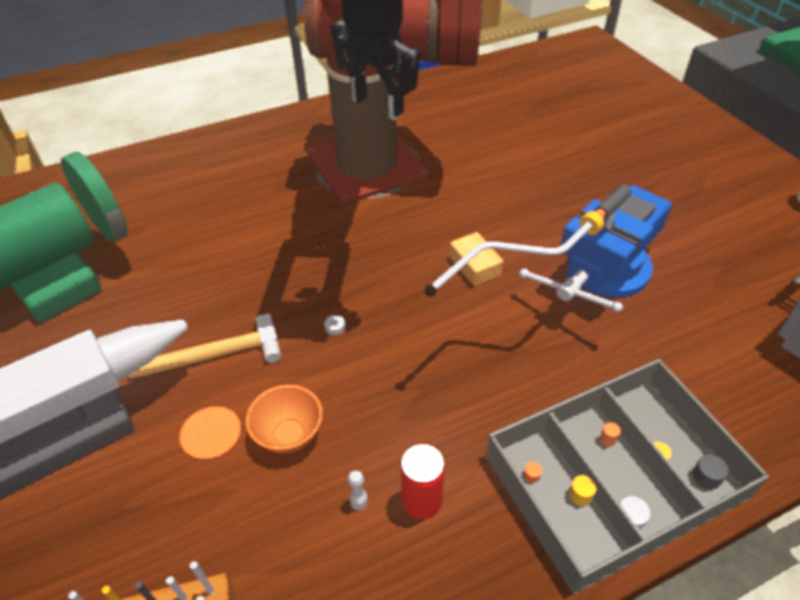

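View pics/top9.png

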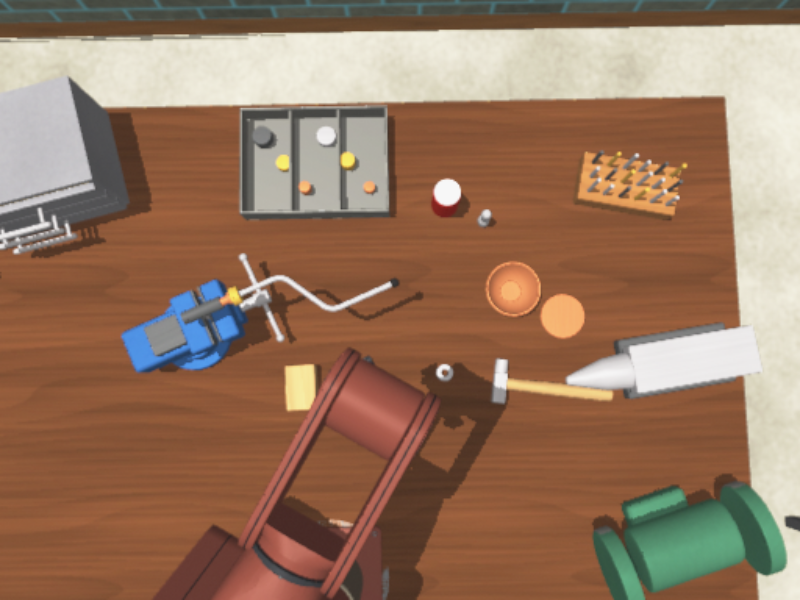

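In the top view the collar sits at (234,296) directly against the bush. It spans y 112.5–127 mm and the copper starts at 127.7 mm. The bystanders are where they were, and the arm is clear.

```bash
python3 -c "
from plant import *
job_done(); print(observe()['time_s'])"
```

```text
the job is handed in; nothing more can be done
the job is handed in; nothing more can be done
```

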